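# Find the tired shock mount

## Robot

A 7-joint arm with a two-finger parallel gripper is mounted at the origin on a cart in front of the work surface, level with it; the furniture and walls round the work are solid. World frame = base frame: x ahead of the robot, y to its left, z up, the work surface at z = 0. Lengths are in mm, angles in degrees, forces in N, time in s.
With the tool pointing down it reaches from about 400 to 750 mm from the base axis. Payload 19.5 kg.
Tool frame: the origin (TCP) lies between the finger pads; the fingertips stand 11 mm ahead of it and the grasp point (between the pads) lies 8 mm behind it; z points along the fingers, y is the line along which they close (so a half turn about z gives the same grasp; the last joint's range is limited). The gripper opens to 85 mm and grips with 20 to 120 N. Pads are 22 mm wide; open, the fingers measure 114 mm over their backs; the gripper's body (76 mm by 85 mm) begins 54 mm behind the grasp point. The pads swing forward as they close: fully open they stand 13 mm farther back than shut.
Start: joints at [72.439, 40.479, -1.581, 85.061, 1.261, 54.483, -4.326], TCP at [150.481, -554.934, 242.268] pointing down, gripper open.
Joint ranges: [-155.06, 155.06], [-18.47, 123.98], [-90, 86.84], [0, 140.48], [-83.41, 263.41], [0, 116], [-161.91, 161.91]. Speed limits (degrees/s): [108.29, 108.29, 147.25, 147.25, 172.46, 172.46, 172.46].

## Interface

Orientations are given as a 3x3 rotation matrix whose columns are the frame's x, y, z axes.
In Python, from cell import r gives the robot as it stands. The module is installed in compiled form; this text tells all that it offers.
- The arm moves only by the tool servo_tool, never from a script. Its argument "targets" is a list of rows, each a list of 7 numbers: the shift along the world's x, y, z in mm, then the turn, a rotation vector about the world's x, y, z in degrees, then the finger opening in mm, from 0 to 85.4. A call has 1 to 10 rows; each row is the pose to reach, as a shift and turn from the pose commanded when the call began; what a row does not reach only later rows make up. A row lasts 1/10 s, in which the tool goes at most 50 mm and 8.59 degrees, less where a joint would pass 70% of its speed; a pose out of reach is approached as far as the arm can. A call with a gripper value outside its range is refused whole. The fingers move at their own pace and stop on an object; "newtons" is the grip in N (left out, the last holds). Time passes only in rows, so rows that repeat a pose let the fingers close. It gives the time, the measured TCP pose, the force, the opening and the grip force at its end, in the units of the state.
- r.state(): the state, without advancing time (a new reading comes with each control period).
- r.get_image(name): name is "scene" or "top" or "wrist"; returns a dict with "image" (420x560x3 uint8, blue, green, red), "mtx" (3x3 intrinsics, pixels), "origin" and "attitude" of the camera in the world. Camera axes: x right, y up, looking along -z (the intrinsics and any distortion apply to the point x, -y, -z); pixel columns grow to the right and rows downward; lengths in mm; the calibration is good to about 2 mm. A picture is of the moment at which its call begins. There is no depth.
- r.close_job(): hands the job in; it is judged then, once.
The state is a dict: "time_s": time; "joint_pos": joint angles; "dq": joint speeds; "joint_torque": joint torques, N m; "ee_pos": TCP position; "ee_rot": TCP orientation; "ft_force": force on the tool from outside, world axes, zero at the start; "ft_torque": the same for the moment, N m; "width": finger opening in mm; "grip_force": force on a finger pad.
Only numpy, scipy, OpenCV 4.12 (cv2) and the standard library are available. Lean on these libraries where they do the work, as an engineer would, in place of code of your own. Each camera call takes 0.05 s, during which the arm holds its last target. There are 200 camera calls.

## Task

Three look-alike spring shock mounts from under the glass spindle stand side by side on the aluminium check plate, and one spring has gone soft. Going along the row from your left to your right, press each mount's black rubber pad down with the fingertips by at least 5 mm to feel how stiff it is, then push the red tag in front of the softest mount down flat. Leave the other two tags standing, let the pads come back up by themselves, pick nothing up, and do not shift the bottle, crucible, nozzle and nut that stand around.

Things in the scene. Friction and masses are not known exactly. Their poses are not given: they have to be found in the camera images.
- check_plate: aluminium plate, 155 (x) by 250 (y) by 10 mm, fixed. Frame: z up, x away from the robot, y to the left along the row; turned up to 0.2 rad. Origin at bench level under the middle seat; x from -105 to +50 mm. Seats at y = +80, 0, -80 mm; each has four dowel pins 7 mm high round it that keep the mount's foot in place
- station_left (a point): centre of the left seat, on the top face of the check plate; one mount stands here
- station_middle (a point): centre of the middle seat, on the top face of the check plate; one mount stands here
- station_right (a point): centre of the right seat, on the top face of the check plate; one mount stands here
- mount_a: one of three shock mounts that look the same, loose but nested between the pins: round steel foot 56 mm wide and 10 mm high, coil spring, and on top a steel cap with a rubber pad. 0.6 kg. Origin: centre of the underside of the foot; z up. Which mount stands on which seat differs from run to run
- mount_b: one of three shock mounts that look the same, loose but nested between the pins: round steel foot 56 mm wide and 10 mm high, coil spring, and on top a steel cap with a rubber pad. 0.6 kg. Origin: centre of the underside of the foot; z up. Which mount stands on which seat differs from run to run
- mount_c: one of three shock mounts that look the same, loose but nested between the pins: round steel foot 56 mm wide and 10 mm high, coil spring, and on top a steel cap with a rubber pad. 0.6 kg. Origin: centre of the underside of the foot; z up. Which mount stands on which seat differs from run to run
- pad_a_top (a point): centre of the flat top of mount a's rubber pad, 64 mm above the underside of the foot (74 mm above the bench) when up; the pad is 41 mm across, its flat top 36 mm
- pad_b_top (a point): centre of the flat top of mount b's rubber pad, 64 mm above the underside of the foot (74 mm above the bench) when up; the pad is 41 mm across, its flat top 36 mm
- pad_c_top (a point): centre of the flat top of mount c's rubber pad, 64 mm above the underside of the foot (74 mm above the bench) when up; the pad is 41 mm across, its flat top 36 mm
- pad_a (a joint): how far mount a's pad is down, m: 0 up (start), 0.012 stop. Each yields at about 2 N and then in proportion: 5 mm takes about 4 N on the softest, 7 to 8 N on the next, 9 to 10 N on the stiffest; the full 12 mm 7 to 20 N. Released, it comes up by itself, all the way on a sound spring, to 2 or 3 mm below its start on the tired, soft one
- pad_b (a joint): how far mount b's pad is down, m: 0 up (start), 0.012 stop. Each yields at about 2 N and then in proportion: 5 mm takes about 4 N on the softest, 7 to 8 N on the next, 9 to 10 N on the stiffest; the full 12 mm 7 to 20 N. Released, it comes up by itself, all the way on a sound spring, to 2 or 3 mm below its start on the tired, soft one
- pad_c (a joint): how far mount c's pad is down, m: 0 up (start), 0.012 stop. Each yields at about 2 N and then in proportion: 5 mm takes about 4 N on the softest, 7 to 8 N on the next, 9 to 10 N on the stiffest; the full 12 mm 7 to 20 N. Released, it comes up by itself, all the way on a sound spring, to 2 or 3 mm below its start on the tired, soft one
- tag_left (a joint): red flip tag in front of the left seat, 28 mm wide, 3 mm thick, 43 mm from hinge pin to free end, which points to the robot. Pin: along the row, 50 mm before the seat's centre, 16 mm above the bench. Value 0 = raised 40 degrees above level, 0.70 = pushed flat onto the plate (stop). Starts at 0 to 0.15 and stays where left; 1 to 2 N square on its middle turns it, a straight push down slides on it and takes up to 8 N
- tag_middle (a joint): red flip tag in front of the middle seat, 28 mm wide, 3 mm thick, 43 mm from hinge pin to free end, which points to the robot. Pin: along the row, 50 mm before the seat's centre, 16 mm above the bench. Value 0 = raised 40 degrees above level, 0.70 = pushed flat onto the plate (stop). Starts at 0 to 0.15 and stays where left; 1 to 2 N square on its middle turns it, a straight push down slides on it and takes up to 8 N
- tag_right (a joint): red flip tag in front of the right seat, 28 mm wide, 3 mm thick, 43 mm from hinge pin to free end, which points to the robot. Pin: along the row, 50 mm before the seat's centre, 16 mm above the bench. Value 0 = raised 40 degrees above level, 0.70 = pushed flat onto the plate (stop). Starts at 0 to 0.15 and stays where left; 1 to 2 N square on its middle turns it, a straight push down slides on it and takes up to 8 N
- tag_left_tip (a point): free end of the left tag, 42 mm from its hinge pin; about 43 mm above the bench when raised, 16 mm when flat (the upper face of the flat tag is 17.5 mm above the bench)
- tag_middle_tip (a point): free end of the middle tag, 42 mm from its hinge pin; about 43 mm above the bench when raised, 16 mm when flat (the upper face of the flat tag is 17.5 mm above the bench)
- tag_right_tip (a point): free end of the right tag, 42 mm from its hinge pin; about 43 mm above the bench when raised, 16 mm when flat (the upper face of the flat tag is 17.5 mm above the bench)
- oil_bottle: small brown dropper bottle, 33 mm wide, 102 mm high, to the left of the plate; leave alone. Origin: underside
- crucible: small white crucible, 50 mm wide, 42 mm high, past the left end of the plate; leave alone. Origin: underside
- nozzle: brass burner nozzle standing on its base, 18 mm wide, 40 mm high, close behind the plate on the right; leave alone. Origin: underside
- nut: steel hex nut, 22 mm wide, 9 mm high, close behind the plate on the right; leave alone. Origin: underside

How it is judged:
By the outcome, as a careful person would: the job done as asked, in the order asked, and still so for the second after the job is handed in, with the robot touching nothing.
It also fails if it takes over 48 s, if anything falls off the work surface, if the arm or the gripper's body presses on something with over 40 N, if the wrist force passes 120 N, or if a joint passes its speed limit or range.

## Working session

There is one attempt and no reset: what is moved stays moved. The work goes in short steps, Python scripts to look and compute and a tool call to move; the robot and the scene stay as the last step left them, time stands still between calls to the robot, and variables do not carry over. Pictures are saved under pics/ and viewed, at most 10 in all, crops included, and the job is handed in when it is done.

Besides the shell and the picture viewer there is one more tool, called after "Request:" as name(argument=value, ...) on one line, values as JSON. servo_tool: Moves the arm, as the interface text tells. Its arguments: {"type":"object","properties":{"targets":{"type":"array","items":{"type":"array","items":{"type":"number"}}},"newtons":{"type":"number"}},"required":["targets"]}

```bash
mkdir -p pics; cat > h.py <<'E'
import numpy as np, cv2
from cell import r
def ray(im,uv):
    K=np.array(im["mtx"],float);p=np.linalg.inv(K)@np.array([uv[0],uv[1],1.])
    d=np.array(im["attitude"])@np.array([p[0],-p[1],-p[2]])
    return np.array(im["origin"],float),d
def onz(im,uv,z):
    o,d=ray(im,uv);return o+d*(z-o[2])/d[2]
def proj(im,P):
    c=np.array(im["attitude"]).T@(np.array(P)-im["origin"]);q=np.array(im["mtx"])@np.array([c[0],-c[1],-c[2]]);return q[:2]/q[2]
E
python3 - <<'E'
from h import *
s=r.state();print(s["ee_pos"],np.round(s["ee_rot"],3).tolist(),s["time_s"],s["ft_force"],s["width"])
a=r.get_image("top");b=r.get_image("scene")
for n,i in(("top",a),("scene",b)):
    cv2.imwrite(f"pics/{n}.png",i["image"]);print(n,i.keys(),i["origin"],np.round(i["attitude"],3).tolist(),i["mtx"])
    h=cv2.cvtColor(i["image"],cv2.COLOR_BGR2HSV)
    m=(((h[...,0]<8)|(h[...,0]>172))&(h[...,1]>150)&(h[...,2]>70)).astype(np.uint8)
    n,l,st,c=cv2.connectedComponentsWithStats(m)
    print([(st[k].tolist(),c[k].round(1).tolist()) for k in range(1,n) if st[k,4]>30])
E
```

```text
[ 150.42997051 -554.73415725  241.84790997] [[0.965, 0.262, -0.0], [0.262, -0.965, 0.001], [-0.0, -0.001, -1.0]] 0.0 [-0.80152146  1.0058167   1.28595442] 85.31262786776472
top dict_keys(['image', 'mtx', 'origin', 'attitude']) [4.75499402e+02 7.53883601e-01 1.03118738e+03] [[-0.003, 0.988, -0.156], [-1.0, -0.001, 0.012], [0.011, 0.156, 0.988]] [[439.55062682   0.         273.34115297]
 [  0.         439.55062682 203.37715592]
 [  0.           0.           1.        ]]
[([287, 132, 22, 20, 179], [296.5, 141.8]), ([265, 230, 14, 19, 161], [271.1, 238.4]), ([300, 237, 13, 17, 143], [305.6, 244.4]), ([335, 244, 12, 17, 157], [340.1, 251.6])]
scene dict_keys(['image', 'mtx', 'origin', 'attitude']) [ 330.19601981 -556.71978776  682.08227903] [[0.89, 0.308, -0.337], [-0.457, 0.615, -0.642], [0.01, 0.726, 0.688]] [[469.06531835   0.         274.57861321]
 [  0.         469.06531835 210.40079092]
 [  0.           0.           1.        ]]
[([484, 55, 9, 12, 38], [488.9, 61.3]), ([550, 95, 10, 19, 81], [554.5, 103.9]), ([350, 226, 30, 17, 270], [363.7, 234.1]), ([231, 239, 23, 15, 192], [242.3, 246.4]), ([242, 269, 24, 18, 208], [253.7, 278.2]), ([252, 307, 26, 18, 279], [264.9, 316.0])]
```

View pics/top.png

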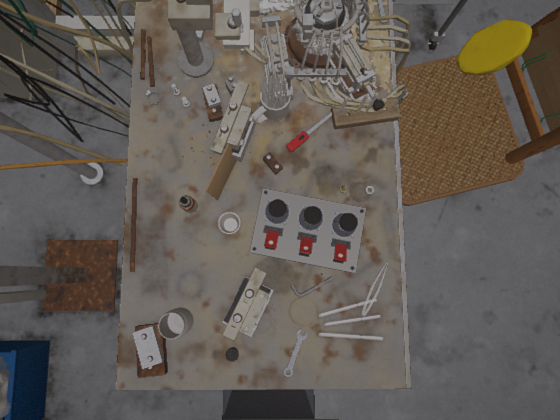

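View pics/scene.png

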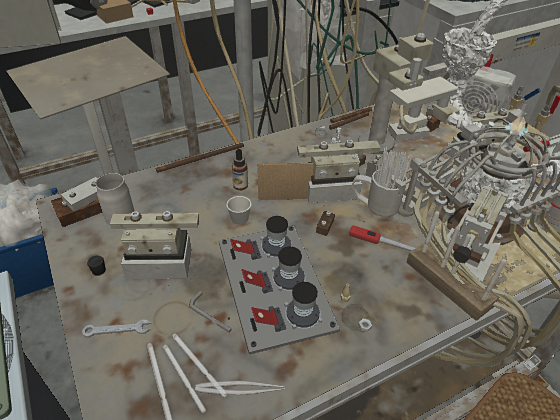

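The top view shows the plate, with black pads near (277,207), (312,213) and (347,220) and red tags near (271,238), (306,244) and (340,252). The bottle is at (187,203), the crucible at (229,223), and the nozzle and nut are at (342,187) and (370,189). The scene view shows the pads at about (276,223), (290,255) and (305,292).

```bash
python3 - <<'E'
from h import *
a=r.get_image("top");b=r.get_image("scene")
def corners(i,seed):
    g=cv2.cvtColor(i["image"],cv2.COLOR_BGR2GRAY)
    return [c for c in cv2.cornerSubPix(g,np.float32(seed).reshape(-1,1,2),(4,4),(-1,-1),(3,50,.01))[:,0]]
c=[onz(a,u,10) for u in corners(a,[(265,191),(366,208),(357,271),(250,254)])]
for k in range(4): print("corner",c[k].round(1),"side",np.linalg.norm(c[k]-c[(k+1)%4]).round(1))
ex=(c[0]+c[1]-c[2]-c[3]);yaw=np.degrees(np.arctan2(ex[1],ex[0]));ey=c[0]+c[3]-c[1]-c[2]
print("yaw",yaw,np.degrees(np.arctan2(-ey[0],ey[1])))
R=np.array([[np.cos(np.radians(yaw)),-np.sin(np.radians(yaw))],[np.sin(np.radians(yaw)),np.cos(np.radians(yaw))]])
mid=np.mean(c,0)[:2]+R@[27.5,0];print("mid seat",mid)
for y in(80,0,-80):
    P=[*(mid+R@[0,y]),74];print(y,np.round(P,1),proj(a,P),proj(b,P))
for n,i,ss in(("top",a,[(277,205),(312,211),(347,218)]),("scene",b,[(276,223),(290,255),(305,290)])):
    g=i["image"].max(2);m=(g<45).astype(np.uint8)
    k,l,st,ce=cv2.connectedComponentsWithStats(m)
    for s in ss:
        j=l[s[1],s[0]];print(n,s,st[j],ce[j].round(1),onz(i,ce[j],72).round(1) if j else g[s[1],s[0]])
for u in[(271.1,238.4),(305.6,244.4),(340.1,251.6)]: 
    p=onz(a,u,30)[:2];print("tag plate",R.T@(p-mid))
E
```

```text
corner [665.3   9.2  10. ] side 234.2
corner [ 620.7 -220.8   10. ] side 143.1
corner [ 478.7 -203.2   10. ] side 249.5
corner [518.3  43.1  10. ] side 150.8
yaw -10.10532411903744 -10.016185209458072
mid seat [597.81694032 -97.75494385]
80 [611.9 -19.   74. ] [277.25805477 209.92418474] [274.00687629 223.25564106]
0 [597.8 -97.8  74. ] [313.13175649 216.19497396] [287.67175857 254.95978611]
-80 [ 583.8 -176.5   74. ] [349.10052869 222.48238168] [303.35762716 291.35285873]
top (277, 205) [269 200  17  17 207] [277.  207.9] [616.7 -18.5  72. ]
top (312, 211) [304 207  17  17 226] [312.2 214.7] [601.5 -96.1  72. ]
top (347, 218) [340 214  17  17 225] [347.9 221.7] [ 585.8 -174.4   72. ]
scene (276, 223) [266 216  22  17 292] [276.6 224. ] [616.1 -21.2  72. ]
scene (290, 255) [278 246  24  20 353] [289.5 255.8] [600.6 -99.4  72. ]
scene (305, 290) [293 281  24  23 426] [304.3 292.2] [ 585.2 -177.4   72. ]
tag plate [-60.64097936  82.81957141]
tag plate [-60.48805157   3.17384249]
tag plate [-63.01874021 -76.67767317]
```

Request:
servo_tool(targets=[[466,535,-60,0,0,-26,0],[466,535,-60,0,0,-26,0],[466,535,-60,0,0,-26,0],[466,535,-60,0,0,-26,0],[466,535,-60,0,0,-26,0],[466,535,-60,0,0,-26,0],[466,535,-60,0,0,-26,0],[466,535,-60,0,0,-26,0],[466,535,-60,0,0,-26,0],[466,535,-60,0,0,-26,0]], newtons=20)

```text
time_s: 1.2
ee_pos: [478.8, -177.4, 200.0]
ee_rot: [[0.982, -0.188, 0.0], [-0.188, -0.982, 0.0], [0.0, -0.0, -1.0]]
ft_force: [0.5, -1.7, -0.6]
width: 0.2
grip_force: 0.0
```

Request:
servo_tool(targets=[[137,157,-80,0,0,0,0],[137,157,-80,0,0,0,0],[137,157,-80,0,0,0,0],[137,157,-80,0,0,0,0],[137,157,-80,0,0,0,0],[137,157,-80,0,0,0,0],[137,157,-80,0,0,0,0],[137,157,-80,0,0,0,0]])

```text
time_s: 2.0
ee_pos: [614.4, -23.2, 120.5]
ee_rot: [[0.982, -0.189, 0.0], [-0.189, -0.982, -0.0], [0.0, 0.0, -1.0]]
ft_force: [-0.4, 0.3, 0.6]
width: -0.1
grip_force: 0.0
```

```bash
python3 - <<'E'
from h import *
s=r.state();print(s["time_s"],s["ee_pos"],s["ft_force"],s["joint_pos"])
w=r.get_image("wrist");b=r.get_image("scene");cv2.imwrite("pics/w1.png",np.hstack([w["image"][::1],b["image"][120:,150:390][:300].copy() if 0 else w["image"][:,:0]]))
cv2.imwrite("pics/s1.png",cv2.resize(b["image"][130:350,200:360],None,fx=2.7,fy=2.7))
P=np.array(s["ee_pos"]);print("tip in wrist",proj(w,P-[0,0,11]),w["origin"])
for q in[(616,-20,74),(600.5,-98,74),(585.5,-176,74)]: print(proj(w,q),proj(b,q))
E
```

```text
2.0 [614.4422404  -23.24411195 120.54369096] [-0.4197407   0.25511592  0.60556161] [ -6.92295609  53.53809064  13.16023095  84.01927922 -15.20389146
  44.18032916 -88.88044568]
tip in wrist [276.91927553 280.02648395] [697.29446279 -38.47562442 253.3621151 ]
[270.1033292  243.81937475] [276.27025385 222.88517089]
[420.60571172 244.83863163] [289.116837  254.5246919]
[571.01608194 245.01106967] [304.13362868 290.72500056]
```

View pics/w1.png

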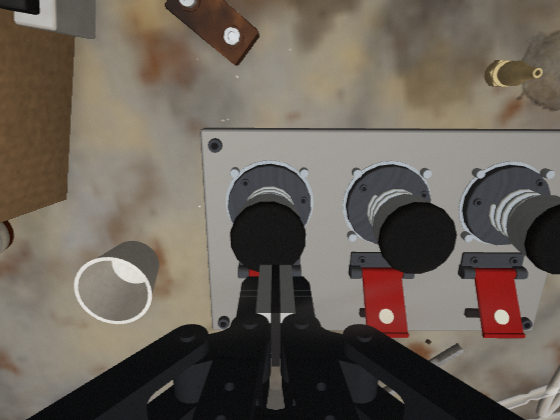

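The wrist view shows the left pad at (268,233) and the middle pad at (417,237). Both are within about 3 mm of my estimate, and the fingertips are over the left pad.

Request:
servo_tool(targets=[[1,2,-15,0,0,0,0],[1,2,-28,0,0,0,0],[1,2,-34,0,0,0,0],[1,2,-38,0,0,0,0],[1,2,-41,0,0,0,0],[1,2,-43,0,0,0,0],[1,2,-43,0,0,0,0],[1,2,-43,0,0,0,0],[1,2,-43,0,0,0,0],[1,2,-43,0,0,0,0]])

```text
time_s: 3.1
ee_pos: [615.9, -20.3, 77.4]
ee_rot: [[0.982, -0.188, 0.001], [-0.188, -0.982, 0.0], [0.001, -0.0, -1.0]]
ft_force: [-0.3, -0.9, 3.5]
width: 0.2
grip_force: 1.8
```

```bash
python3 - <<'E'
from h import *
s=r.state();print(s["time_s"],s["ee_pos"],s["ft_force"])
w=r.get_image("wrist");cv2.imwrite("pics/w2.png",w["image"]);s=r.state();print(s["time_s"],s["ee_pos"],s["ft_force"])
E
```

```text
3.1 [615.91853924 -20.30361613  77.35029428] [-0.29819863 -0.93731064  3.47927454]
3.15 [615.90782284 -20.31156653  77.34325826] [-0.52200861 -0.21898616  4.16873802]
```

View pics/w2.png

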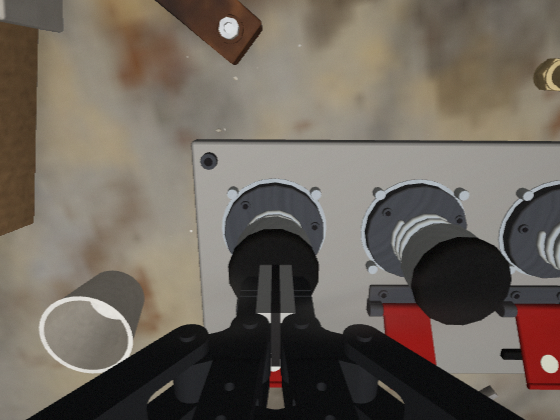

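The left pad is under the fingertips at (273,262), visibly lower, at only about 4 N. I'll press 3 mm further to confirm the slope.

Request:
servo_tool(targets=[[0,0,-2,0,0,0,0],[0,0,-3,0,0,0,0],[0,0,-3,0,0,0,0],[0,0,-3,0,0,0,0]])

```text
time_s: 3.55
ee_pos: [615.9, -20.3, 74.2]
ee_rot: [[0.982, -0.188, 0.0], [-0.188, -0.982, 0.0], [0.0, -0.0, -1.0]]
ft_force: [-0.1, 0.1, 3.4]
width: 0.4
grip_force: 1.6
```

Request:
servo_tool(targets=[[0,0,0,0,0,0,0],[0,0,0,0,0,0,0]])

```text
time_s: 3.75
ee_pos: [615.9, -20.3, 74.2]
ee_rot: [[0.982, -0.188, 0.0], [-0.188, -0.982, 0.0], [0.0, -0.0, -1.0]]
ft_force: [-0.5, -1.1, 3.5]
width: 0.2
grip_force: 1.9
```

Request:
servo_tool(targets=[[0,0,10,0,0,0,0],[0,0,30,0,0,0,0],[-4,-20,35,0,0,0,0],[-15,-78,35,0,0,0,0],[-15,-78,35,0,0,0,0],[-15,-78,35,0,0,0,0],[-15,-78,35,0,0,0,0],[-15,-78,35,0,0,0,0]])

```text
time_s: 4.55
ee_pos: [601.0, -96.9, 109.2]
ee_rot: [[0.982, -0.186, 0.0], [-0.186, -0.982, 0.001], [-0.0, -0.001, -1.0]]
ft_force: [-0.3, -0.3, 0.1]
width: -0.1
grip_force: 0.0
```

Request:
servo_tool(targets=[[0,0,-15,0,0,0,0],[0,0,-22,0,0,0,0],[0,0,-27,0,0,0,0],[0,0,-30,0,0,0,0],[0,0,-32,0,0,0,0],[0,0,-32,0,0,0,0],[0,0,-32,0,0,0,0],[0,0,-32,0,0,0,0]])

```text
time_s: 5.35
ee_pos: [600.7, -97.4, 77.7]
ee_rot: [[0.982, -0.187, -0.0], [-0.187, -0.982, 0.001], [-0.0, -0.001, -1.0]]
ft_force: [-4.0, 4.8, 9.7]
width: 0.2
grip_force: 4.8
```

Request:
servo_tool(targets=[[0,0,-1,0,0,0,0],[0,0,-2,0,0,0,0],[0,0,-2,0,0,0,0],[0,0,-2,0,0,0,0]])

```text
time_s: 5.75
ee_pos: [600.7, -97.4, 75.8]
ee_rot: [[0.982, -0.187, -0.0], [-0.187, -0.982, 0.001], [-0.0, -0.001, -1.0]]
ft_force: [-4.1, 4.9, 11.1]
width: -0.2
grip_force: 5.8
```

The left mount read about 3.5 N at 8–11 mm, and the middle read about 10 N at 7 mm. In the wrist view the left pad looked about 8 mm lower. Now the right mount.

Request:
servo_tool(targets=[[0,0,10,0,0,0,0],[0,0,30,0,0,0,0],[-4,-20,35,0,0,0,0],[-15,-78,35,0,0,0,0],[-15,-78,35,0,0,0,0],[-15,-78,35,0,0,0,0],[-15,-78,35,0,0,0,0],[-15,-78,35,0,0,0,0]])

```text
time_s: 6.55
ee_pos: [586.1, -174.9, 110.1]
ee_rot: [[0.982, -0.186, 0.0], [-0.186, -0.982, 0.001], [-0.0, -0.001, -1.0]]
ft_force: [0.2, 0.1, -0.9]
width: -0.1
grip_force: 0.0
```

Request:
servo_tool(targets=[[0,0,-15,0,0,0,0],[0,0,-22,0,0,0,0],[0,0,-27,0,0,0,0],[0,0,-31,0,0,0,0],[0,0,-33,0,0,0,0],[0,0,-34,0,0,0,0],[0,0,-34,0,0,0,0],[0,0,-34,0,0,0,0]])

```text
time_s: 7.35
ee_pos: [585.8, -175.4, 76.9]
ee_rot: [[0.982, -0.187, 0.0], [-0.187, -0.982, 0.001], [-0.0, -0.001, -1.0]]
ft_force: [-5.3, 5.7, 13.5]
width: -0.3
grip_force: 6.9
```

Request:
servo_tool(targets=[[0,0,-1,0,0,0,0],[0,0,-2,0,0,0,0],[0,0,-2,0,0,0,0],[0,0,-2,0,0,0,0]])

```text
time_s: 7.75
ee_pos: [585.8, -175.4, 75.0]
ee_rot: [[0.982, -0.187, 0.0], [-0.187, -0.982, 0.001], [-0.0, -0.001, -1.0]]
ft_force: [-6.0, 5.2, 16.5]
width: -0.0
grip_force: 8.2
```

Request:
servo_tool(targets=[[0,0,10,0,0,0,0],[0,0,30,0,0,0,0],[-40,7,45,0,0,0,0],[-80,15,45,0,0,0,0],[-80,15,45,0,0,0,0],[-80,15,45,0,0,0,0],[-80,15,45,0,0,0,0]])

```text
time_s: 8.45
ee_pos: [506.8, -161.3, 119.2]
ee_rot: [[0.982, -0.188, 0.001], [-0.188, -0.982, -0.0], [0.001, -0.0, -1.0]]
ft_force: [0.9, 1.1, 0.3]
width: -0.2
grip_force: 0.0
```

```bash
python3 - <<'E'
from h import *
s=r.state();print(s["time_s"],s["ee_pos"],s["ft_force"])
w=r.get_image("wrist");cv2.imwrite("pics/w3.png",w["image"])
a=np.radians(-11);R=np.array([[np.cos(a),-np.sin(a)],[np.sin(a),np.cos(a)]])
for c in((616,-20),(600.5,-98),(585.5,-176)):
    t=np.array(c)+R@[-50-42*np.cos(np.radians(38)),0];f=np.array(c)+R@[-50-25,0]
    print("tip",t,proj(w,[*t,43]),"pad",proj(w,[*c,74]),"mid",f)
E
```

```text
8.45 [ 506.75270191 -161.31156715  119.2102625 ] [0.9160099  1.14886016 0.34366986]
tip [534.43026421  -4.14444954] [ 13.59970292 227.6667402 ] pad [-72.92165338  84.50850585] mid [542.37796124  -5.68932535]
tip [518.93026421 -82.14444954] [144.75383682 228.76988177] pad [101.99671364  86.07738213] mid [526.87796124 -83.68932535]
tip [ 503.93026421 -160.14444954] [275.61990868 229.123704  ] pad [276.47194278  86.51159228] mid [ 511.87796124 -161.68932535]
```

View pics/w3.png

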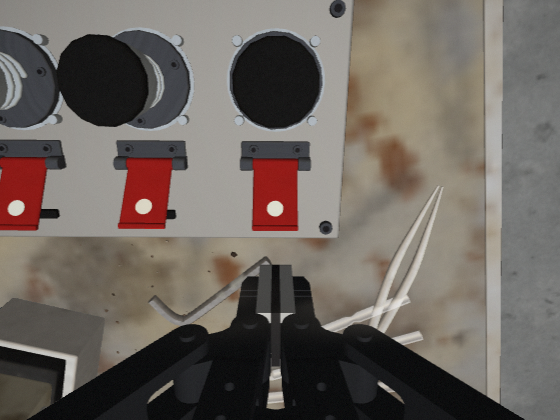

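The wrist view shows all three tags standing, with tips at about (16,225), (143,225) and (275,228), which matches the prediction. At about 8 mm the forces were roughly 3.5 N left, 10 N middle and 13.5 N right, so the left mount is softest. Next I'll push the left tag.

Request:
servo_tool(targets=[[31,156,0,0,0,0,0],[31,156,0,0,0,0,0],[31,156,0,0,0,0,0],[31,156,0,0,0,0,0],[31,156,0,0,0,0,0],[31,156,-20,0,0,0,0],[31,156,-50,0,0,0,0],[31,156,-50,0,0,0,0]])

```text
time_s: 9.3
ee_pos: [535.5, -6.9, 66.7]
ee_rot: [[0.982, -0.19, -0.004], [-0.19, -0.982, -0.001], [-0.004, 0.001, -1.0]]
ft_force: [0.6, 0.4, 1.5]
width: -0.2
grip_force: 0.0
```

Request:
servo_tool(targets=[[0,0,-10,0,0,0,0],[0,0,-16,0,0,0,0],[0,0,-21,0,0,0,0],[0,0,-26,0,0,0,0],[0,0,-30,0,0,0,0],[0,0,-34,0,0,0,0],[0,0,-37,0,0,0,0],[0,0,-39,0,0,0,0],[0,0,-39,0,0,0,0]])

```text
time_s: 10.2
ee_pos: [536.7, -5.3, 29.9]
ee_rot: [[0.982, -0.188, -0.0], [-0.188, -0.982, 0.0], [-0.0, -0.0, -1.0]]
ft_force: [-0.3, 0.3, -0.1]
width: -0.0
grip_force: 0.0
```

Request:
servo_tool(targets=[[0,0,-1,0,0,0,0],[0,0,-2,0,0,0,0],[0,0,-2.5,0,0,0,0],[0,0,-2.5,0,0,0,0]])

```text
time_s: 10.6
ee_pos: [536.9, -5.3, 28.2]
ee_rot: [[0.982, -0.188, 0.001], [-0.188, -0.982, 0.0], [0.001, -0.0, -1.0]]
ft_force: [-2.0, 0.3, 14.1]
width: -0.1
grip_force: 5.9
```

Firm contact at the expected flat height. Retreat and check.

Request:
servo_tool(targets=[[0,0,20,0,0,0,0],[0,0,60,0,0,0,0],[-20,4,100,0,0,0,0],[-60,12,130,0,0,0,0],[-60,12,130,0,0,0,0],[-60,12,130,0,0,0,0],[-60,12,130,0,0,0,0]])

```text
time_s: 11.3
ee_pos: [477.2, 6.7, 157.1]
ee_rot: [[0.982, -0.188, -0.0], [-0.188, -0.982, -0.0], [-0.0, 0.0, -1.0]]
ft_force: [-0.6, 0.4, 0.7]
width: -0.2
grip_force: 0.0
```

```bash
python3 - <<'E'
from h import *
w=r.get_image("wrist");b=r.get_image("scene");s=cv2.resize(b["image"][130:350,200:360],(305,420),interpolation=cv2.INTER_CUBIC)
cv2.imwrite("pics/f.png",np.hstack([cv2.resize(w["image"],(480,420)),s]));print(r.state()["time_s"],r.state()["ee_pos"])
E
```

```text
11.4 [477.02339732   6.54116171 156.83477337]
```

View pics/f.png

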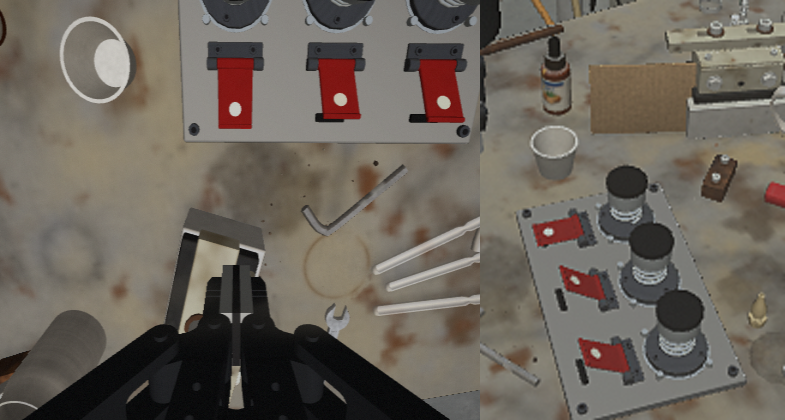

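The left tag at (236,93) lies flat, the other two are still standing with their shadow gaps showing, the pads are up and nothing else has moved.

```bash
python3 -c "
from cell import r
print(r.close_job())"
```

```text
the job is handed in; nothing more can be done
None
```

I pressed the three mounts from left to right; the left one is the softest, so I pushed its red tag flat, left the other two standing, and handed the job in at about 11 s of the 48 s allowed.

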